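Angle the aluminium rail past the post into its bay

TASK

Stow the loose aluminium rail in the blue bay by pushing it along the worktop with the fingertips: angle it so that its right-hand end goes in behind the post first, then push the left-hand end in, until the rail lies fully home along the bay's back fence. Never pinch the rail or lift it off the worktop, and leave everything else standing where it is.

Things in the scene. Friction and masses are not known exactly. Their poses are not given: they have to be found in the camera images.
- rail: loose aluminium profile, black end caps, 26 mm wide (x), 180 long (y), 28 high, about 0.26 kg, flat on the worktop before the bay, its middle left of the post; origin: centre of underside. At yaw 0 its +y end is the left-hand one and its -x face looks to the robot; starts within 20 degrees of parallel to the bay. Pushed at one end it pivots about a point beyond its middle
- rail_left_end (a point): centre of the rail's left-hand (+y) end face, 14 mm above its underside; at the rail's (0, 0.090, 0.014)
- rail_right_end (a point): centre of the rail's right-hand (-y) end face, 14 mm above its underside; at the rail's (0, -0.090, 0.014)
- rail_bay: fixed blue bay, open above and to the robot (its -x), no floor: back fence 236 mm long inside, cheek 60 mm long at either end (inner faces y = +-0.118, x -0.060 to 0). Walls 6 mm thick, 35 high; a screw foot behind the fence 26 mm wide, 7 high. Origin at worktop height on the middle of the fence's inner face; x points into the fence, away from the robot, y along it to the left
- post: fixed black rubber-sleeved post, 20 mm diameter, 50 high, in the bay's mouth: its axis 62 mm before the fence and 30 to 42 mm right of the bay's middle. The clear mouth between it and the left cheek (138 to 150 mm) is shorter than the rail; the gap between post and fence is 52 mm. Origin: centre of its foot; axes parallel to the bay's
- flask: conical glass flask with pale filling, 67 mm wide, 106 mm high, loose bystander, stands on the worktop, origin at the centre of its underside
- stopper: red rubber stopper, 31 mm wide, 26 mm high, loose bystander, stands on the worktop, origin at the centre of its underside
- sample_cup: clear sample cup with yellow screw lid, 61 mm wide, 62 mm high, loose bystander, stands on the worktop, origin at the centre of its underside
- filter_tin: round tin with green lid, 67 mm wide, 33 mm high, loose bystander, stands on the worktop, origin at the centre of its underside
- petri_dish: round dish with pink filling, 58 mm wide, 15 mm high, loose bystander, stands on the worktop, origin at the centre of its underside

How it is judged:
By the outcome, as a careful person would: the job done as asked, in the order asked, and still so for the second after the job is handed in, with the robot touching nothing.
It also fails if it takes over 67 s, if anything falls off the work surface, if the arm or the gripper's body presses on something with over 40 N, if the wrist force passes 120 N, or if a joint passes its speed limit or range.

ROBOT

A 6-joint arm with a two-finger parallel gripper is mounted at the origin on a cart in front of the work surface, level with it; the furniture and walls round the work are solid. World frame = base frame: x ahead of the robot, y to its left, z up, the work surface at z = 0. Lengths are in m, angles in degrees, forces in N, time in s.
With the tool pointing down it reaches from about 0.25 to 0.725 m from the base axis. Payload 9.7 kg.
Tool frame: the origin (TCP) lies midway between the tips of the shut fingers; the grasp point (between the pads) lies 19 mm behind it; z points along the fingers, y is the line along which they close (so a half turn about z gives the same grasp; the last joint's range is limited). The gripper opens to 85 mm and grips with 20 to 120 N. Pads are 22 mm wide; open, the fingers measure 114 mm over their backs; the gripper's body (76 mm by 85 mm) begins 54 mm behind the grasp point. The pads swing forward as they close: fully open they stand 13 mm farther back than shut.
Start: joints at [-75.401, 4.979, 10.078, 95.1, 0, 90], TCP at [0.139, -0.532, 0.211] pointing down, gripper open.
Joint ranges: [-179.16, 179.16], [-48.56, 103.87], [-65.8, 70.77], [-126.05, 130.52], [-82.76, 87.17], [-180, 180]. Speed limits (degrees/s): [127.2, 127.2, 147.25, 180, 180, 180].

INTERFACE

Orientations are given as [roll, pitch, yaw] about the fixed x, y, z axes, in that order (R = Rz(yaw) Ry(pitch) Rx(roll)).
In Python, from workcell import * gives the robot as it stands.
- The arm moves only by the tool servo_tool, never from a script. Its argument "moves" is a list of rows, each a list of 4 numbers: the shift along the world's x, y, z in parts of the range, where 1.0 means 80 cm, then the turn about the world's z in fractions of the full range, 1 being 4 rad. A call has 1 to 20 rows; each row is the pose to reach, as a shift and turn from the pose commanded when the call began; what a row does not reach only later rows make up. A row lasts 1/12 s, in which the tool goes at most 41.7 mm and 7.16 degrees, less where a joint would pass 70% of its speed; a pose out of reach is approached as far as the arm can. A call with a gripper value outside its range is refused whole. "claw" is the closure, from 0 (fully open) to 1 (shut), set as the call begins (left out, the last holds). The fingers move at their own pace and stop on an object; "force" is the grip in N (left out, the last holds). Time passes only in rows, so rows that repeat a pose let the fingers close. It gives the time, the measured TCP pose, the force, the opening and the grip force at its end, in the units of the state.
- get_obs(): the state, without advancing time (a new reading comes with each control period).
- camera(name): name is "side" or "top"; returns the picture (384x512x3 uint8, red, green, blue); there is no depth.
- get_calibration(name): a dict with "fx", "fy", "cx", "cy" (pixels), "rvec" (rotation vector, rad) and "tvec" (3), from world to camera coordinates, as OpenCV has them. Camera axes: x right, y down, z forward; pixel columns grow to the right and rows downward; lengths in m; the calibration is good to about 2 mm. A picture is of the moment at which its call begins. get_calibration takes no time and is no camera call.
- job_done(): hands the job in; it is judged then, once.
The state is a dict: "time": time; "q": joint angles; "qd": joint speeds; "joint_efforts": joint torques, N m; "ee_pos": TCP position; "tcp_rot": TCP orientation; "wrist_force": force on the tool from outside, world axes, zero at the start; "torque": the same for the moment, N m; "opening": finger opening in m; "grasp_force": force on a finger pad.
Only numpy, scipy, OpenCV 4.12 (cv2) and the standard library are available. Lean on these libraries where they do the work, as an engineer would, in place of code of your own. Each camera call takes 0.05 s, during which the arm holds its last target. There are 200 camera calls.

## Working session

There is one attempt and no reset: what is moved stays moved. The work goes in short steps, Python scripts to look and compute and a tool call to move; the robot and the scene stay as the last step left them, time stands still between calls to the robot, and variables do not carry over. Pictures are saved under pics/ and viewed, at most 10 in all, crops included, and the job is handed in when it is done.

Besides the shell and the picture viewer there is one more tool, called after "Request:" as name(argument=value, ...) on one line, values as JSON. servo_tool: Moves the arm, as the interface text tells. Its arguments: {"type":"object","properties":{"moves":{"type":"array","items":{"type":"array","items":{"type":"number"}}},"claw":{"type":"number"},"force":{"type":"number"}},"required":["moves"]}

```bash
mkdir -p pics; ls; python3 - <<'E'
from workcell import *
import cv2
o=get_obs();print(o)
for n in("top","side"):
    cv2.imwrite(f"pics/{n}0.png",cv2.cvtColor(camera(n),cv2.COLOR_RGB2BGR));print(get_calibration(n))
E
```

```text
pics
{'time': 0.0, 'q': array([-7.53999144e+01,  5.01293097e+00,  1.00343979e+01,  9.50984991e+01,
       -2.02139510e-03,  9.00007464e+01]), 'qd': array([0.04616954, 0.09522092, 0.03157152, 0.02298895, 0.01803018,
       0.07699954]), 'joint_efforts': array([-1.04218830e-04, -5.20390213e+01,  4.64799929e+01,  1.64374639e-02,
       -1.45422473e-05, -2.39188876e-05]), 'ee_pos': array([ 0.13856614, -0.53200315,  0.20986501]), 'tcp_rot': array([-1.79922968e+02,  2.02239672e-03,  1.45993420e+01]), 'wrist_force': array([-0.31852769, -0.44818444, -0.7279624 ]), 'torque': array([ 0.04887977, -0.02682028, -0.01802952]), 'grasp_force': 0.0, 'opening': 0.08539126807958225}
{'fx': 463.96721592391964, 'fy': 463.96721592391964, 'cx': 259.80719479455644, 'cy': 183.82813063064467, 'rvec': array([ 2.18621256, -2.18904221,  0.09247292]), 'tvec': array([-0.04877732,  0.58005689,  1.63464422])}
{'fx': 409.6925465911481, 'fy': 409.6925465911481, 'cx': 255.82783677707198, 'cy': 189.32838719290632, 'rvec': array([ 0.74337931, -2.48185927,  1.22252374]), 'tvec': array([0.47136388, 0.23019974, 0.91137449])}
```

View pics/top0.png

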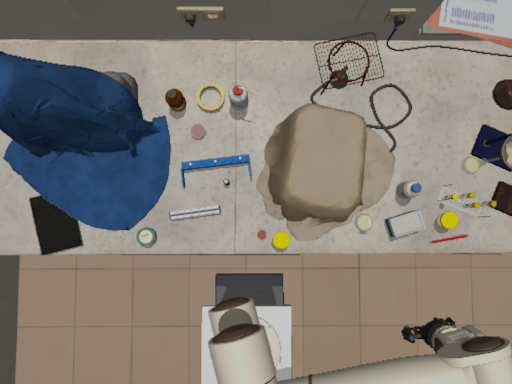

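View pics/side0.png

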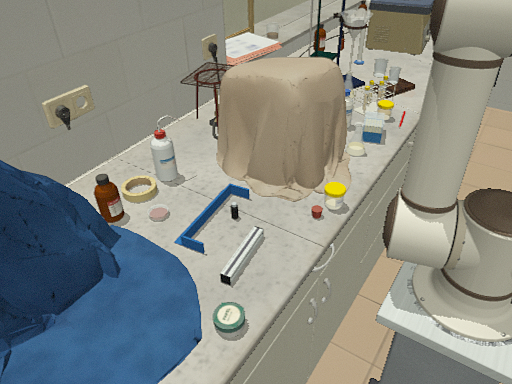

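The top view shows the rail at (170,214)–(220,209), the fence at (182,166)–(249,159), the post at about (226,182), the stopper at (262,235), the cup at (281,240) and the tin at (146,237). I'll take zoomed crops next.

```bash
cat > h.py <<'E'
from workcell import *
import cv2, numpy as np
def cal(n):
    c=get_calibration(n);K=np.array([[c['fx'],0,c['cx']],[0,c['fy'],c['cy']],[0,0,1]])
    return K,cv2.Rodrigues(c['rvec'])[0],c['tvec']
def ray(n,uv,z):
    K,R,t=cal(n);C=-R.T@t
    uv=np.atleast_2d(uv).astype(float)
    d=np.c_[uv,np.ones(len(uv))]@np.linalg.inv(K).T@R
    return C+d*((z-C[2])/d[:,2])[:,None]
def proj(n,P):
    K,R,t=cal(n);p=(np.atleast_2d(P)@R.T+t)@K.T
    return p[:,:2]/p[:,2:]
def crop(im,x,y,w,h,s,):
    return cv2.resize(im[y:y+h,x:x+w],None,fx=s,fy=s,interpolation=cv2.INTER_CUBIC)
E
python3 - <<'E'
import cv2,numpy as np
from h import *
t=cv2.imread('pics/top0.png');s=cv2.imread('pics/side0.png')
a=crop(t,160,145,100,100,4);b=crop(s,170,170,100,150,4)
cv2.imwrite('pics/c0.png',np.vstack([np.hstack([a,b[:400]])]))
for n,im in(('top',t),('side',s)):
    hsv=cv2.cvtColor(im,cv2.COLOR_BGR2HSV)
    m=cv2.inRange(hsv,(100,120,60),(120,255,255))
    k,l,st,c=cv2.connectedComponentsWithStats(m)
    for i in range(1,k):
        if st[i,4]>60:print(n,st[i],c[i])
E
```

```text
top [    0    53   170   177 18168] [ 85.17107001 142.86459709]
top [181 155  70  32 522] [214.22030651 163.1091954 ]
side [363 132  19  11 166] [371.5060241  136.87951807]
side [    0   160   202   224 32895] [ 85.46611947 292.62036784]
side [ 175  184   74   69 1005] [208.24378109 216.7721393 ]
```

View pics/c0.png

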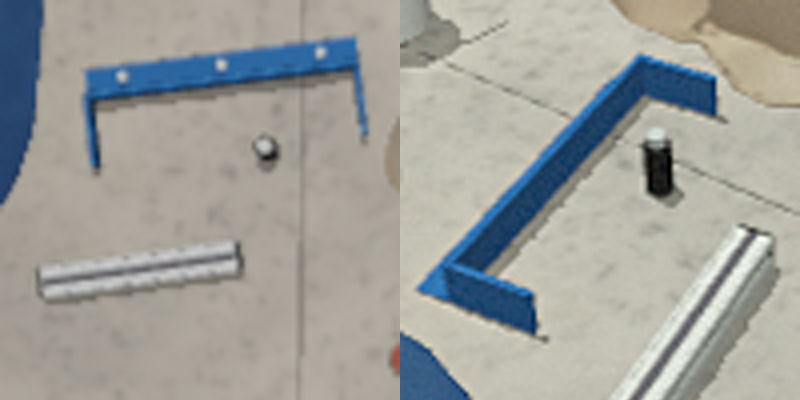

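The crop shows the fence's inner top edge from (90,97) to (357,68), the cheek tips at (96,168) and (364,137), and the post top at (264,146). The rail runs from (40,282) to (240,257), all in crop pixels at 4x.

```bash
python3 - <<'E'
from h import *
f=lambda p:(np.array(p,float)+.5)/4-.5+[160,145]
g=lambda p:(np.array(p,float)+.5)/4-.5+[170,170]
np.set_printoptions(precision=4,suppress=True)
K,R,t=cal('top');print('cam',-R.T@t)
c=ray('top',f([(90,97),(357,68),(96,168),(364,137)]),.035)[:,:2];print('bay',c)
print('post',ray('top',f((264,146)),.05), 'side',ray('side',g((656,134))-[100,0],.05))
r=ray('top',f([(40,268),(44,298),(238,243),(242,273)]),.028)[:,:2];print('rail',r)
print('side fence corners',ray('side',g([(447-400,265),(640-400,58),(535-400,293),(716-400,77)]),.035))
im=cv2.imread('pics/top0.png');hsv=cv2.cvtColor(im,cv2.COLOR_BGR2HSV)
for n,uv,z in(('stopper',(262,235),.026),('cup',(281,240),.062),('tin',(146,237),.033),('dish',(198,131),.015)):print(n,ray('top',uv,z))
# refined rail: bright region
s=cv2.imread('pics/side0.png')
for n,i,b in(('top',im,(160,195,70,35)),('side',s,(212,215,62,75))):
    x,y,w,h=b;q=i[y:y+h,x:x+w].astype(int);G=cv2.cvtColor(i,cv2.COLOR_BGR2GRAY)[y:y+h,x:x+w]
    m=((G>205)).astype(np.uint8)
    p=np.argwhere(m)[:,::-1]+[x,y];rect=cv2.minAreaRect(p.astype(np.float32));bx=cv2.boxPoints(rect)
    print(n,len(p),rect,ray(n,bx,.028)[:,:2])
cv2.imwrite('pics/c1.png',crop(s,210,210,70,80,7))
E
```

```text
cam [ 0.4557 -0.0339  1.6739]
bay [[ 0.6324  0.226 ]
 [ 0.6582 -0.0107]
 [ 0.5694  0.22  ]
 [ 0.5967 -0.0169]]
post [[0.5875 0.0707 0.05  ]] side [[0.589  0.0739 0.05  ]]
rail [[0.4813 0.2695]
 [0.4548 0.2657]
 [0.5031 0.0948]
 [0.4766 0.0911]]
side fence corners [[ 0.634   0.2345  0.035 ]
 [ 0.6626 -0.005   0.035 ]
 [ 0.5716  0.2238  0.035 ]
 [ 0.6027 -0.0158  0.035 ]]
stopper [[ 0.3984 -0.0569  0.026 ]]
cup [[ 0.3823 -0.122   0.062 ]]
tin [[0.3925 0.3502 0.033 ]]
dish [[0.7721 0.1734 0.015 ]]
top 0 ((0.0, 0.0), (0.0, 0.0), 0.0) [[1.2528 0.8971]
 [1.2528 0.8971]
 [1.2528 0.8971]
 [1.2528 0.8971]]
side 340 ((241.16445922851562, 250.76512145996094), (9.994629859924316, 58.41123580932617), 34.99202346801758) [[0.4839 0.27  ]
 [0.5107 0.0937]
 [0.4808 0.1004]
 [0.4579 0.2733]]
```

View pics/c1.png

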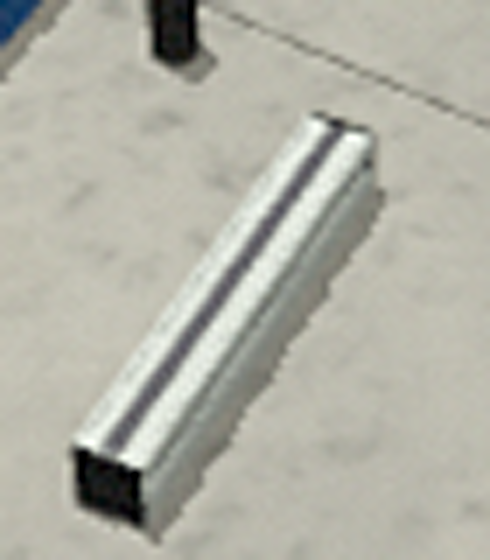

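The crop shows the rail's near end cap at about (110,485) and its far end at (345,125). It lies flat, with nothing touching it. I'll close the claw and move to the robot side of the rail's right end.

The rows are not in the units I measure in: shifts go in shares of 80 cm and turns go in shares of 4 rad. I convert before sending: 63.7 cm / 80 = 0.7963, 30.1 cm / 80 = 0.3763.

Request:
servo_tool(claw=1, moves=[[0.0125,0.0375,0,0],[0.0275,0.0775,0,0],[0.0413,0.1175,0,0],[0.055,0.1563,0,0],[0.0688,0.195,0,0],[0.0825,0.2338,0,0],[0.0975,0.2725,0,0],[0.1113,0.3125,0,0],[0.1375,0.3563,0,0],[0.1625,0.4,0,0],[0.1875,0.4438,0,0],[0.2125,0.4875,0,0],[0.2375,0.5313,0,0],[0.2625,0.575,0,0],[0.2875,0.6188,0,0],[0.3125,0.6625,-0.025,0],[0.3375,0.7125,-0.0625,0],[0.3563,0.7563,-0.1,0],[0.3763,0.7963,-0.1375,0],[0.3763,0.7963,-0.175,0]])

```text
time: 1.77
ee_pos: [0.4396, 0.1042, 0.0799]
tcp_rot: [-180.0, -0.2, 14.7]
wrist_force: [1.1, -0.5, 0.2]
opening: -0.0
grasp_force: 0.0
```

```bash
python3 - <<'E'
from h import *
o=get_obs();print(o['time'],o['ee_pos'],o['tcp_rot'],o['opening'],o['wrist_force'])
t=cv2.cvtColor(camera('top'),cv2.COLOR_RGB2BGR);s=cv2.cvtColor(camera('side'),cv2.COLOR_RGB2BGR)
cv2.imwrite('pics/c2.png',np.hstack([crop(t,140,140,130,120,3),crop(s,150,150,130,120,3)]))
# cloth edge
hsv=cv2.cvtColor(t,cv2.COLOR_BGR2HSV);m=cv2.inRange(hsv,(100,100,40),(125,255,255))
for r in(150,165,180,195,205,215,225):
    c=np.where(m[r,:180])[0];print(r,c.max(),ray('top',(c.max(),r),.005)[0,:2])
E
```

```text
1.7667 [0.43956657 0.10419723 0.07989792] [-179.97710178   -0.19912829   14.71666186] -1.9723083987643846e-05 [ 1.13846903 -0.47982524  0.18122584]
150 170 [0.70440818 0.27529053]
165 168 [0.64978062 0.28179909]
180 166 [0.5954229  0.28827551]
195 160 [0.54134977 0.30906759]
205 154 [0.50546342 0.33003053]
215 145 [0.46971808 0.36164035]
225 134 [0.43411314 0.40026871]
```

View pics/c2.png

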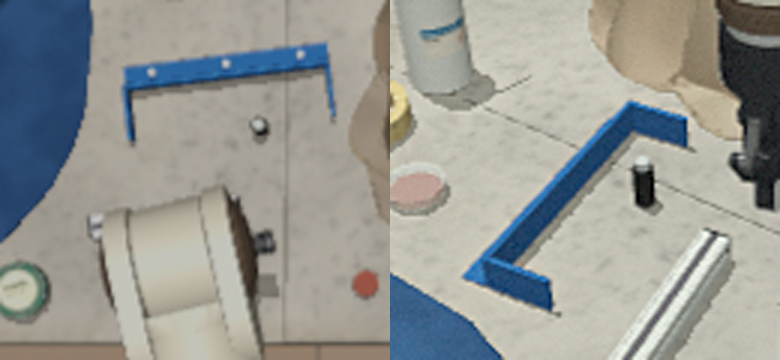

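The top view is mostly blocked by the arm. The side crop shows the rail unmoved, with its right end at (715,235) in the crop, and the bay and post clear. Next I lower the tool and push the right end.

Scaled: 6.8 cm / 80 = 0.085, 6.3 cm / 80 = 0.0788, 0.25 rad / 4 = 0.0625.

Request:
servo_tool(moves=[[0,0,-0.0375,0],[0,0,-0.0625,0],[0,0,-0.0763,0],[0,0,-0.0763,0],[0.0125,0,-0.0763,0],[0.0225,0,-0.0763,0],[0.0288,0,-0.0763,0.005],[0.035,0,-0.0763,0.0125],[0.0413,0,-0.0763,0.02],[0.0475,0.0013,-0.0763,0.025],[0.0538,0.0013,-0.0763,0.0325],[0.06,0.0025,-0.0763,0.04],[0.0663,0.0038,-0.0763,0.0475],[0.0725,0.005,-0.0763,0.055],[0.0788,0.0063,-0.0763,0.0625],[0.085,0.0075,-0.0763,0.0675],[0.085,0.0075,-0.0763,0.0675]])

```text
time: 3.28
ee_pos: [0.5071, 0.1073, 0.0191]
tcp_rot: [180.0, -0.1, 30.1]
wrist_force: [0.6, -0.5, -0.8]
opening: 0.0004
grasp_force: 0.0
```

```bash
cat >> h.py <<'E'
A=np.radians(6.3);Rb=np.array([[np.cos(A),-np.sin(A)],[np.sin(A),np.cos(A)]]);B=np.array([.646,.108])
tob=lambda p:(np.asarray(p)[...,:2]-B)@Rb
tow=lambda p:np.asarray(p)@Rb.T+B
def side_rail(fn=None,box=(170,190,110,110)):
    # white top-face strips of rail in side view
    s=cv2.cvtColor(camera('side'),cv2.COLOR_RGB2BGR)
    x,y,w,h=box;G=cv2.cvtColor(s,cv2.COLOR_BGR2GRAY)[y:y+h,x:x+w]
    m=(G>208).astype(np.uint8);m=cv2.morphologyEx(m,cv2.MORPH_CLOSE,np.ones((5,5),np.uint8))
    k,l,st,c=cv2.connectedComponentsWithStats(m);i=1+np.argmax(st[1:,4])
    p=np.argwhere(l==i)[:,::-1]+[x,y]
    P=ray('side',p,.028)[:,:2]
    r=cv2.minAreaRect((P*1000).astype(np.float32));bx=cv2.boxPoints(r)/1000
    e=bx[np.argsort(bx[:,1])];R_,L_=e[:2].mean(0),e[2:].mean(0);d=L_-R_
    print('n',len(p),'size',np.round(r[1],1),'R',R_.round(4),'L',L_.round(4),'yaw_w',np.degrees(np.arctan2(-d[0],d[1])).round(1),'| bay R',tob(R_).round(4),'L',tob(L_).round(4),'C',tob((R_+L_)/2).round(4))
    if fn:cv2.imwrite(fn,s)
    return s
E
python3 - <<'E'
from h import *
o=get_obs();print(o['time'],o['ee_pos'],tob(o['ee_pos']),o['tcp_rot'],o['wrist_force'])
s=side_rail('pics/s3.png')
cv2.imwrite('pics/c3.png',crop(s,160,160,150,130,4))
E
```

```text
3.2833 [0.50714232 0.10727301 0.01913741] [-0.13809889  0.01451485] [ 1.79984555e+02 -5.38979163e-02  3.01344362e+01] [ 0.62232977 -0.49049833 -0.81960078]
n 424 size [ 26.4 140.8] R [0.4905 0.1312] L [0.4706 0.2706] yaw_w 8.1 | bay R [-0.152   0.0401] L [-0.1565  0.1809] C [-0.1543  0.1105]
```

View pics/c3.png

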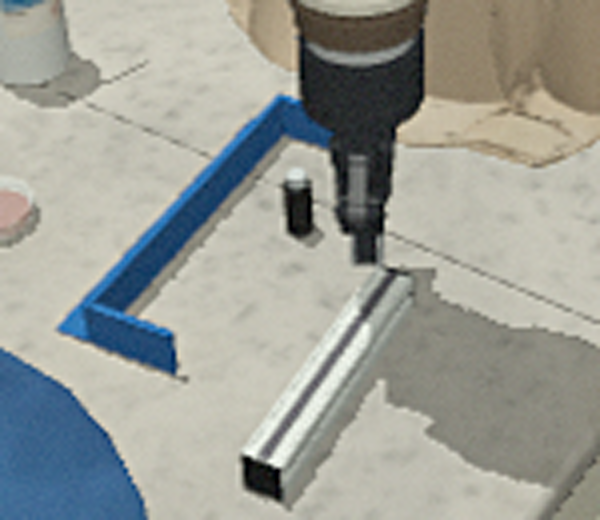

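The side crop shows the rail almost unmoved, with its right end at (395,275) and left end at (262,470). The fingertips appear at (368,262), apparently past the rail, so I'll check that by projection.

```bash
python3 - <<'E'
from h import *
o=get_obs()
p=o['ee_pos']
print('tcp crop px',(proj('side',p)-160)*4,(proj('side',p+[0,0,.05])-160)*4)
print('rail orig R/L top crop',(proj('side',[[.49,.093,.028],[.468,.2676,.028]])-160)*4)
print(o['q'],o['qd'])
E
```

```text
tcp crop px [[369.26049726 280.41262573]] [[367.29355203 221.82747533]]
rail orig R/L top crop [[402.46275084 266.94153762]
 [265.8733171  456.23363028]]
[ 1.19448727e+01  1.29613774e+00 -1.50083459e+01  7.36758254e+01
  1.82073628e-03  1.61886338e+02] [ 0.07258369 -0.77964137 -1.08540988  0.35713155 -0.03477896  0.91896511]
```

```bash
python3 - <<'E'
from h import *
s=cv2.imread('pics/s3.png');n=camera('side')[:,:,::-1]
cv2.imwrite('pics/c4.png',np.hstack([crop(s,235,195,40,55,10),crop(np.ascontiguousarray(n),235,195,40,55,10)]))
E
```

```text
(no output)
```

View pics/c4.png

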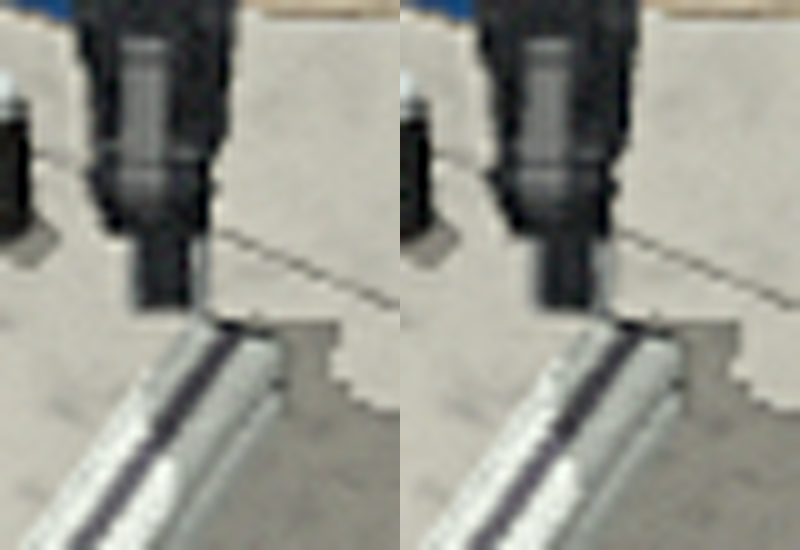

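The fingertips end at picture pixel (251,226), while the TCP projects to (252,230). The rail's right end at (257–263,228) has not moved. I'll check all of this against the top view.

```bash
python3 - <<'E'
from h import *
o=get_obs();p=o['ee_pos'];print(o['time'],p,o['wrist_force'],o['joint_efforts'])
for z in(0.019,.028,.035):print(z,ray('side',[(251,226),(248.5,226),(254.5,226)],z)[:,:2])
for n in('top','side'):print(n,proj(n,p),proj(n,p+[0,0,.1]),proj(n,[.4,.104,.1]))
t=camera('top')[:,:,::-1];cv2.imwrite('pics/c5.png',crop(np.ascontiguousarray(t),150,140,120,110,5))
E
```

```text
3.3833 [0.50612338 0.10708028 0.01887   ] [ 0.55834986  0.11713852 -0.73283416] [-1.59543380e-02 -4.71224785e+01  4.64733696e+01 -1.11290147e-01
 -3.49959109e-04 -9.16387537e-02]
0.019 [[0.51825721 0.09605832]
 [0.52377035 0.09959437]
 [0.51054209 0.09110995]]
0.028 [[0.51246588 0.10407885]
 [0.51791054 0.10757098]
 [0.50484658 0.09919195]]
0.035 [[0.5079615  0.11031704]
 [0.5133529  0.11377501]
 [0.50041674 0.10547795]]
top [[215.87225006 204.61394288]] [[213.33081077 203.70712152]] [[214.56745803 235.3820554 ]]
side [[252.45965874 230.17525349]] [[251.45512816 199.99934165]] [[289.59158851 220.72319848]]
```

View pics/c5.png

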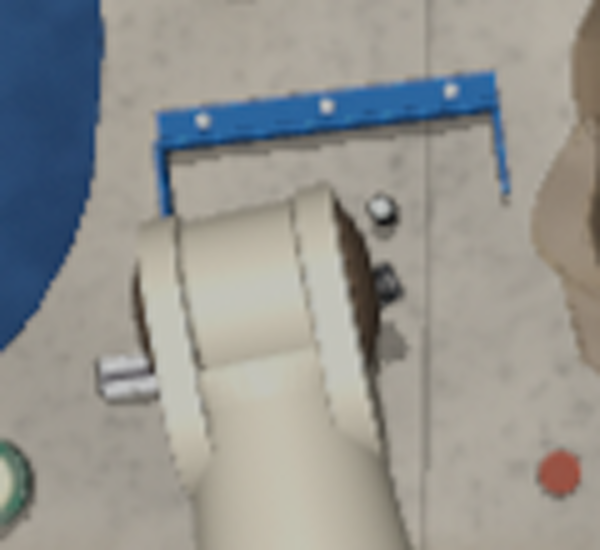

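The fingertip pixel matches the TCP's x,y only at z≈0.035, so the tips sit higher than the TCP reading suggests. They passed just over the rail, which has not moved. I'll lift, go back, and probe downward for the worktop.

Scaled: -7.3 cm / 80 = -0.0913, -6 cm / 80 = -0.075, -0.15 rad / 4 = -0.0375.

Request:
servo_tool(moves=[[0,0,0.0375,0],[0,0,0.0375,0],[-0.0375,0,0.0375,-0.0125],[-0.075,0,0.0375,-0.025],[-0.0913,0,0.0375,-0.0375],[-0.0913,0,0.0375,-0.0375],[-0.0913,0,0,-0.0375],[-0.0913,0,-0.01,-0.0375],[-0.0913,0,-0.0138,-0.0375],[-0.0913,0,-0.0163,-0.0375],[-0.0913,0,-0.0163,-0.0375],[-0.0913,0,-0.0163,-0.0375]])

```text
time: 4.43
ee_pos: [0.4335, 0.1071, 0.0064]
tcp_rot: [180.0, -0.0, 21.5]
wrist_force: [1.0, 0.7, -0.8]
opening: -0.0003
grasp_force: 0.0
```

```bash
python3 - <<'E'
from h import *
o=get_obs();p=o['ee_pos'];print(o['time'],p,o['wrist_force'],proj('side',p))
s=side_rail()
cv2.imwrite('pics/c6.png',crop(s,225,190,70,60,8))
E
```

```text
4.4333 [0.43349725 0.10714798 0.00644697] [ 1.01918101  0.70446065 -0.83078869] [[276.33225806 244.44903483]]
n 527 size [ 25.9 171.5] R [0.4945 0.1007] L [0.4711 0.2706] yaw_w 7.8 | bay R [-0.1514  0.0093] L [-0.156   0.1808] C [-0.1537  0.0951]
```

View pics/c6.png

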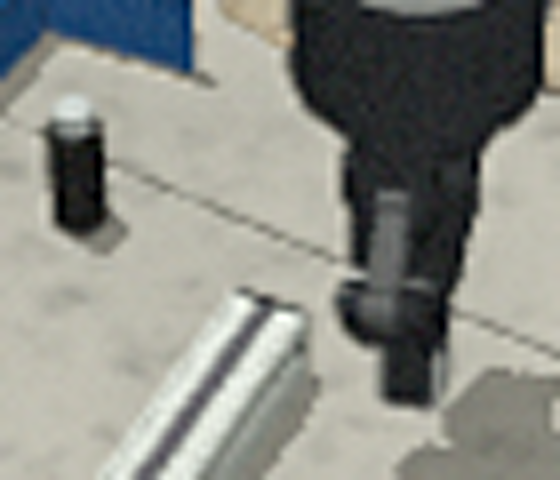

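The tip is at (276,240.4) and the TCP projects to (276,244.4), so the tips really are about 12 mm higher than reported. I'll lower further, gently.

Scaled: -1 cm / 80 = -0.0125, -0.8 cm / 80 = -0.01.

Request:
servo_tool(moves=[[0,0,-0.0038,0],[0,0,-0.0075,0],[0,0,-0.01,0],[0,0,-0.0125,0],[0,0,-0.0125,0],[0,0,-0.0125,0]])

```text
time: 4.98
ee_pos: [0.4327, 0.107, -0.0044]
tcp_rot: [-180.0, 0.0, 21.5]
wrist_force: [0.3, -0.0, -0.2]
opening: 0.0005
grasp_force: 0.0
```

There is no contact at TCP z=-0.004, which confirms the offset. Now the right-end push.

Scaled: 7.4 cm / 80 = 0.0925, 7 cm / 80 = 0.0875, 0.16 rad / 4 = 0.04.

Request:
servo_tool(moves=[[0.0125,0,0,-0.0125],[0.025,0,0,-0.025],[0.0325,0,0,-0.025],[0.0375,0,0,-0.025],[0.0425,0,0,-0.02],[0.0475,0,0,-0.0125],[0.0525,0,0,-0.005],[0.0575,0,0,0],[0.0625,0.0013,0,0.0075],[0.0675,0.0013,0,0.015],[0.0725,0.0025,0,0.02],[0.0775,0.0025,0,0.025],[0.0825,0.0038,0,0.03],[0.0875,0.005,0,0.035],[0.0925,0.0063,0,0.04],[0.0925,0.0063,0,0.04]])

```text
time: 6.32
ee_pos: [0.5076, 0.1123, -0.0043]
tcp_rot: [180.0, -0.0, 30.7]
wrist_force: [-0.1, -0.2, -0.6]
opening: 0.0002
grasp_force: 0.0
```

```bash
python3 - <<'E'
from h import *
o=get_obs();p=o['ee_pos'];print(o['time'],p,tob(p),o['wrist_force'])
s=side_rail()
E
```

```text
6.3167 [ 0.50758969  0.11230723 -0.00429363] [-0.1371018   0.01946958] [-0.13423958 -0.15914554 -0.57491011]
n 544 size [ 25.8 178.9] R [0.5394 0.1075] L [0.4577 0.2667] yaw_w 27.2 | bay R [-0.106   0.0112] L [-0.1697  0.1784] C [-0.1379  0.0948]
```

Scaled: 18.6 cm / 80 = 0.2325, 14.5 cm / 80 = 0.1813, -0.05 rad / 4 = -0.0125.

Request:
servo_tool(moves=[[-0.025,0,0,0],[-0.025,0,0.025,0],[-0.0313,0.0125,0.0625,0],[-0.0438,0.05,0.0625,-0.0125],[-0.0563,0.0938,0.0625,-0.0125],[-0.0688,0.1375,0.0625,-0.0125],[-0.0788,0.1813,0.0625,-0.0125],[-0.0788,0.2325,0.0625,-0.0125],[-0.0788,0.2325,0.0375,-0.0125],[-0.0788,0.2325,0,-0.0125],[-0.0788,0.2325,0,-0.0125],[-0.0788,0.2325,0,-0.0125]])

```text
time: 7.37
ee_pos: [0.4612, 0.2763, 0.0004]
tcp_rot: [-178.8, -0.5, 30.3]
wrist_force: [-1.5, 2.7, 26.5]
opening: -0.0001
grasp_force: 13.5
```

Scaled: -4.9 cm / 80 = -0.0613, -4.5 cm / 80 = -0.0563.

Request:
servo_tool(moves=[[0.0063,-0.0113,0,0],[0.01,-0.02,0,0],[0.0125,-0.025,0,0],[0.015,-0.03,0,0],[0.0175,-0.035,0,0],[0.02,-0.0388,0,0],[0.0213,-0.0425,0,0],[0.0238,-0.0475,0,0],[0.0263,-0.0525,0,0],[0.0288,-0.0563,0,0],[0.0313,-0.0613,0,0],[0.0313,-0.0613,0,0]])

```text
time: 8.37
ee_pos: [0.4852, 0.2287, 0.0005]
tcp_rot: [-178.5, -0.5, 30.3]
wrist_force: [-5.8, 13.8, 26.8]
opening: 0.0001
grasp_force: 16.7
```

```bash
python3 - <<'E'
from h import *
o=get_obs();p=o['ee_pos'];print(o['time'],p,tob(p),o['wrist_force'])
s=side_rail()
E
```

```text
8.3667 [0.4851811  0.22866711 0.00054066] [-0.14660639  0.13758574] [-5.76305126 13.77487228 26.79350662]
n 103 size [ 18.4 125.6] R [0.5571 0.0656] L [0.4996 0.1773] yaw_w 27.3 | bay R [-0.093  -0.0323] L [-0.1379  0.0849] C [-0.1155  0.0263]
```

The transfer lagged, so the tool came down on the rail's end. I'll lift straight up and look.

Scaled: 8 cm / 80 = 0.1, 7 cm / 80 = 0.0875.

Request:
servo_tool(moves=[[0,0,0.025,0],[0,0,0.0625,0],[0,0,0.1,0],[-0.025,0.05,0.1,0],[-0.05,0.0875,0.1,0],[-0.05,0.0875,0.1,0],[-0.05,0.0875,0.1,0]])

```text
time: 9.0
ee_pos: [0.4489, 0.2849, 0.0759]
tcp_rot: [-178.2, 0.0, 31.4]
wrist_force: [-0.0, -0.2, 0.5]
opening: -0.0001
grasp_force: 0.0
```

```bash
python3 - <<'E'
from h import *
o=get_obs();p=o['ee_pos'];print(o['time'],p,o['tcp_rot'],tob(p),o['wrist_force'])
s=side_rail('pics/s7.png')
E
```

```text
9.0 [0.44886483 0.28486644 0.07590959] [-1.78227054e+02  1.28226223e-02  3.14248758e+01] [-0.17653635  0.19743083] [-0.02605069 -0.16056595  0.47816822]
n 430 size [ 25.1 169.9] R [0.5615 0.0647] L [0.4831 0.2153] yaw_w 27.5 | bay R [-0.0888 -0.0338] L [-0.1502  0.1246] C [-0.1195  0.0454]
```

The rail slid axially, so its right end is now beside the post. The last joint was also at its range limit. I'll bring the tool round to the right end to push the rail back slightly.

Scaled: -25.4 cm / 80 = -0.3175, -23 cm / 80 = -0.2875.

Request:
servo_tool(moves=[[0.0163,-0.0375,0,0],[0.0325,-0.075,0,0],[0.05,-0.1125,0,0],[0.0663,-0.15,0,0],[0.0838,-0.1875,0,0],[0.1,-0.225,0,0],[0.1188,-0.2563,0,0],[0.1375,-0.2875,0,0],[0.1538,-0.3175,0,0],[0.1538,-0.3175,0,0],[0.1538,-0.3175,0,0]])

```text
time: 9.97
ee_pos: [0.5726, 0.0279, 0.0752]
tcp_rot: [-178.2, 0.1, 31.1]
wrist_force: [0.1, 0.5, -0.2]
opening: -0.0001
grasp_force: 0.0
```

```bash
python3 - <<'E'
from h import *
o=get_obs();p=o['ee_pos'];print(o['time'],p,o['tcp_rot'],tob(p),o['q'])
s=side_rail('pics/s8.png')
E
```

```text
9.9667 [0.57264773 0.02786732 0.07518212] [-1.78206623e+02  8.18845026e-02  3.10905299e+01] [-0.0817026  -0.07159949] [  1.97200434   8.63440842  -0.89929646  81.41072069   1.52681929
 150.87017153]
n 472 size [ 25.9 170.3] R [0.5614 0.0646] L [0.4828 0.2157] yaw_w 27.5 | bay R [-0.0889 -0.0338] L [-0.1504  0.125 ] C [-0.1197  0.0456]
```

```bash
python3 - <<'E'
from h import *
s=cv2.imread('pics/s8.png');G=cv2.cvtColor(s,cv2.COLOR_BGR2GRAY)
R_=np.array([.5614,.0646]);L_=np.array([.4828,.2157]);d=(R_-L_)/np.linalg.norm(R_-L_);n=np.array([-d[1],d[0]])
for off in(-.006,.006):
  for nm,e,sg in(('R',R_,1),('L',L_,-1)):
    k=np.arange(-.012,.022,.002);P=e+np.outer(k*sg,d)+off*n
    uv=proj('side',np.c_[P,np.full(len(k),.028)]).astype(np.float32)
    print(nm,off,cv2.remap(G,uv[None,:,0],uv[None,:,1],cv2.INTER_LINEAR)[0])
o=get_obs()
E
```

```text
R -0.006 [218 226 229 225 221 202 178 162 146 148 172 185 184 183 181 179 178]
L -0.006 [220 217 221 219 221 229 185 118  38  15  26  26  25  26  30  35  37]
R 0.006 [232 237 240 237 237 245 242 187 133 155 178 186 190 189 188 186 186]
L 0.006 [241 241 237 234 235 238 212 102  44  14  13  17  19  14   7   1  25]
```

Scaled: -7.9 cm / 80 = -0.0988, -7.3 cm / 80 = -0.0913.

Request:
servo_tool(moves=[[0,0,-0.0375,0],[0,0,-0.075,0],[0,0,-0.0913,0],[0,0,-0.0988,0],[0,0,-0.0988,0],[0,0,-0.0988,0]])

```text
time: 10.52
ee_pos: [0.5728, 0.0304, -0.0021]
tcp_rot: [-178.3, -0.0, 31.4]
wrist_force: [0.1, -0.2, 0.0]
opening: -0.0003
grasp_force: 0.0
```

Scaled: 4.4 cm / 80 = 0.055, 4 cm / 80 = 0.05.

Request:
servo_tool(moves=[[-0.005,0.0088,0,0],[-0.0088,0.0175,0,0],[-0.0113,0.0225,0,0],[-0.0138,0.0263,0,0],[-0.0163,0.0313,0,0],[-0.0188,0.0363,0,0],[-0.0213,0.04,0,0],[-0.0238,0.045,0,0],[-0.0263,0.05,0,0],[-0.0288,0.055,0,0],[-0.0288,0.055,0,0]])

```text
time: 11.43
ee_pos: [0.5499, 0.0745, -0.0023]
tcp_rot: [-178.3, -0.1, 31.3]
wrist_force: [1.9, -2.5, 4.0]
opening: -0.0001
grasp_force: 2.1
```

```bash
python3 - <<'E'
from h import *
o=get_obs();p=o['ee_pos'];print(o['time'],p,o['tcp_rot'],tob(p),o['wrist_force'])
s=side_rail('pics/s9.png')
E
```

```text
11.4333 [ 0.54993121  0.07450934 -0.00226152] [-1.78292731e+02 -6.07497627e-02  3.13339952e+01] [-0.0991637  -0.02274636] [ 1.85776371 -2.54928239  3.95866893]
n 451 size [ 25.5 171.1] R [0.5456 0.0935] L [0.4673 0.2456] yaw_w 27.3 | bay R [-0.1013 -0.0034] L [-0.1626  0.1564] C [-0.132   0.0765]
```

Scaled: -8.2 cm / 80 = -0.1025, 7.6 cm / 80 = 0.095, -0.05 rad / 4 = -0.0125.

Request:
servo_tool(moves=[[0.0038,-0.0075,0,0],[0.0038,-0.0075,0.0313,0],[0.0038,-0.0075,0.0688,0],[-0.025,0,0.0688,0],[-0.0625,0.025,0.0688,-0.0125],[-0.0875,0.0563,0.0688,-0.0125],[-0.1025,0.095,0.0688,-0.0125],[-0.1025,0.095,0.0688,-0.0125],[-0.1025,0.095,0.0688,-0.0125],[-0.1025,0.095,0.025,-0.0125],[-0.1025,0.095,0,-0.0125],[-0.1025,0.095,-0.0025,-0.0125],[-0.1025,0.095,-0.0025,-0.0125]])

```text
time: 12.57
ee_pos: [0.4667, 0.149, -0.0063]
tcp_rot: [-178.2, 0.2, 28.4]
wrist_force: [-0.2, -0.4, 1.3]
opening: -0.0
grasp_force: 0.0
```

Scaled: 5.1 cm / 80 = 0.0638, 4.7 cm / 80 = 0.0588.

Request:
servo_tool(moves=[[0.0113,0.0056,0.0025,0],[0.0188,0.0094,0.0025,0],[0.0238,0.0119,0.0025,0],[0.0288,0.0144,0.0025,0],[0.0338,0.0169,0.0025,0],[0.0388,0.02,0.0025,0],[0.0438,0.0225,0.0025,0],[0.0488,0.025,0.0025,0],[0.0538,0.0275,0.0025,0],[0.0588,0.03,0.0025,0],[0.0638,0.0325,0.0025,0],[0.0638,0.0325,0.0025,0]])

```text
time: 13.57
ee_pos: [0.5193, 0.1765, -0.0033]
tcp_rot: [-178.2, -0.0, 28.5]
wrist_force: [-0.4, 0.3, -0.4]
opening: -0.0003
grasp_force: 0.0
```

```bash
cat >> h.py <<'E'
def st(fn=None):
    o=get_obs();p=o['ee_pos'];print(round(o['time'],2),p.round(4),o['tcp_rot'].round(1),'bay',tob(p).round(4),'F',o['wrist_force'].round(1),'q6',o['q'][5].round(0))
    return side_rail(fn)
E
python3 -c "
from h import *
st('pics/s10.png')"
```

```text
13.57 [ 0.5193  0.1765 -0.0033] [-178.2   -0.    28.5] bay [-0.1184  0.082 ] F [-0.4  0.3 -0.4] q6 169.0
n 331 size [ 25.8 152.1] R [0.5737 0.1307] L [0.5009 0.2642] yaw_w 28.6 | bay R [-0.0693  0.0305] L [-0.1271  0.1712] C [-0.0982  0.1008]
```

Scaled: -10 cm / 80 = -0.125, 1.6 cm / 80 = 0.02, 0.1 rad / 4 = 0.025.

Request:
servo_tool(moves=[[0.005,0.0025,0,0],[0.01,0.005,0,0],[0.015,0.0075,0,0],[0.02,0.0106,0,0],[0.02,0.0106,0,0],[0.0125,0.0063,0,0],[-0.0125,-0.0063,0,0],[-0.0125,-0.0063,0.0375,0],[-0.0375,-0.025,0.075,0],[-0.0625,-0.0625,0.0875,0.0125],[-0.0875,-0.1,0.1,0.025],[-0.1,-0.125,0.1,0.025],[-0.1,-0.125,0.1,0.025]])

```text
time: 14.7
ee_pos: [0.4368, 0.0735, 0.0778]
tcp_rot: [-178.3, -0.0, 34.1]
wrist_force: [0.6, 0.3, -0.9]
opening: -0.0002
grasp_force: 0.0
```

```bash
python3 -c "
from h import *
st('pics/s11.png')
t=camera('top')[:,:,::-1];cv2.imwrite('pics/t11.png',t)"
```

```text
14.7 [0.4368 0.0735 0.0778] [-178.3   -0.    34.1] bay [-0.2117 -0.0114] F [ 0.6  0.3 -0.9] q6 154.0
n 501 size [ 25.7 171. ] R [0.5981 0.1223] L [0.5171 0.273 ] yaw_w 28.3 | bay R [-0.046   0.0195] L [-0.11    0.1781] C [-0.078   0.0988]
```

Scaled: 22.7 cm / 80 = 0.2838, 22 cm / 80 = 0.275, 1.46 rad / 4 = 0.365.

Request:
servo_tool(moves=[[0,0.0188,0,0.03],[0,0.0375,0,0.06],[0,0.0625,0,0.09],[0,0.0875,0,0.12],[0,0.1125,0,0.15],[0,0.1375,0,0.18],[0,0.1625,0,0.21],[0.0063,0.1875,0,0.24],[0.0125,0.2125,0,0.27],[0.025,0.2375,0,0.3],[0.0375,0.25,0,0.33],[0.0563,0.2625,0,0.36],[0.0688,0.275,0,0.365],[0.08,0.2838,0,0.365],[0.08,0.2838,0,0.365],[0.08,0.2838,0,0.365]])

```text
time: 16.13
ee_pos: [0.5021, 0.3037, 0.0757]
tcp_rot: [-178.1, 0.0, 117.9]
wrist_force: [-0.5, 0.1, 0.5]
opening: 0.0001
grasp_force: 0.0
```

Scaled: -7.9 cm / 80 = -0.0988, -7.2 cm / 80 = -0.09.

Request:
servo_tool(moves=[[0,0,-0.025,0],[0.0013,-0.0038,-0.05,0],[0.0013,-0.0038,-0.075,0],[0.0013,-0.0038,-0.09,0],[0.0013,-0.0038,-0.0988,0],[0.0013,-0.0038,-0.0988,0],[0.0013,-0.0038,-0.0988,0]])

```text
time: 16.72
ee_pos: [0.5034, 0.3002, -0.0017]
tcp_rot: [-178.2, 0.0, 117.8]
wrist_force: [-0.0, 0.6, -0.6]
opening: -0.0
grasp_force: 0.0
```

```bash
python3 -c "
from h import *
st('pics/s12.png')"
```

```text
16.72 [ 0.5034  0.3002 -0.0017] [-178.2    0.   117.8] bay [-0.1206  0.2066] F [-0.   0.6 -0.6] q6 93.0
n 153 size [24.3 92.4] R [0.5984 0.1225] L [0.5545 0.2037] yaw_w 28.4 | bay R [-0.0457  0.0196] L [-0.0805  0.1052] C [-0.0631  0.0624]
```

Scaled: -5.4 cm / 80 = -0.0675, -5 cm / 80 = -0.0625.

Request:
servo_tool(moves=[[0.005,-0.01,0,0],[0.0088,-0.0163,0,0],[0.0113,-0.0206,0,0],[0.0138,-0.025,0,0],[0.0163,-0.03,0,0],[0.0188,-0.035,0,0],[0.0213,-0.0394,0,0],[0.0238,-0.0438,0,0],[0.0263,-0.0488,0,0],[0.0288,-0.0538,0,0],[0.0313,-0.0581,0,0],[0.0338,-0.0625,0,0],[0.0363,-0.0675,0,0],[0.0363,-0.0675,0,0]])

```text
time: 17.93
ee_pos: [0.5328, 0.2451, -0.0024]
tcp_rot: [-178.2, 0.1, 117.8]
wrist_force: [0.0, 0.0, -0.3]
opening: 0.0002
grasp_force: 0.0
```

```bash
python3 -c "
from h import *
st('pics/s13.png')"
```

```text
17.93 [ 0.5328  0.2451 -0.0024] [-1.782e+02  1.000e-01  1.178e+02] bay [-0.0974  0.1487] F [ 0.   0.  -0.3] q6 87.0
n 90 size [21.8 71.7] R [0.6168 0.0805] L [0.5833 0.1439] yaw_w 27.8 | bay R [-0.0321 -0.0242] L [-0.0583  0.0425] C [-0.0452  0.0092]
```

Scaled: -3 cm / 80 = -0.0375, 1.6 cm / 80 = 0.02.

Request:
servo_tool(moves=[[0.0025,-0.0044,0,0],[0.005,-0.0088,0,0],[0.0075,-0.0138,0,0],[0.01,-0.0188,0,0],[0.0125,-0.0231,0,0],[0.015,-0.0275,0,0],[0.0175,-0.0325,0,0],[0.02,-0.0375,0,0],[0.02,-0.0375,0,0]])

```text
time: 18.73
ee_pos: [0.5489, 0.2152, -0.0022]
tcp_rot: [-178.2, 0.1, 117.8]
wrist_force: [0.3, -0.2, -0.7]
opening: 0.0003
grasp_force: 0.0
```

```bash
python3 -c "
from h import *
st('pics/s14.png')"
```

```text
18.73 [ 0.5489  0.2152 -0.0022] [-1.782e+02  1.000e-01  1.178e+02] bay [-0.0848  0.1172] F [ 0.3 -0.2 -0.7] q6 84.0
n 89 size [33.7 69.6] R [0.6301 0.0479] L [0.5798 0.0958] yaw_w 46.4 | bay R [-0.0224 -0.058 ] L [-0.0672 -0.0048] C [-0.0448 -0.0314]
```

Scaled: -2.3 cm / 80 = -0.0288, 1.2 cm / 80 = 0.015, -0.05 rad / 4 = -0.0125.

Request:
servo_tool(moves=[[0.0025,-0.0044,0,0],[0.005,-0.0088,0,0],[0.0069,-0.0131,0,-0.005],[0.0094,-0.0175,0,-0.0075],[0.0119,-0.0219,0,-0.01],[0.0138,-0.0263,0,-0.0125],[0.015,-0.0288,0,-0.0125],[0.015,-0.0288,0,-0.0125]])

```text
time: 19.45
ee_pos: [0.5607, 0.1924, -0.0023]
tcp_rot: [-178.2, 0.0, 114.9]
wrist_force: [0.1, -0.4, 0.3]
opening: 0.0001
grasp_force: 0.0
```

```bash
python3 -c "
from h import *
s=st('pics/s15.png')
t=np.ascontiguousarray(camera('top')[:,:,::-1]);cv2.imwrite('pics/t15.png',t)
cv2.imwrite('pics/c15.png',np.hstack([crop(s,175,170,80,90,5),crop(t,175,145,80,90,5)]))"
```

```text
19.45 [ 0.5607  0.1924 -0.0023] [-178.2    0.   114.9] bay [-0.0755  0.0933] F [ 0.1 -0.4  0.3] q6 84.0
n 95 size [24.8 68.5] R [0.6476 0.0284] L [0.5957 0.073 ] yaw_w 49.3 | bay R [-0.0072 -0.0793] L [-0.0539 -0.0292] C [-0.0305 -0.0543]
```

View pics/c15.png

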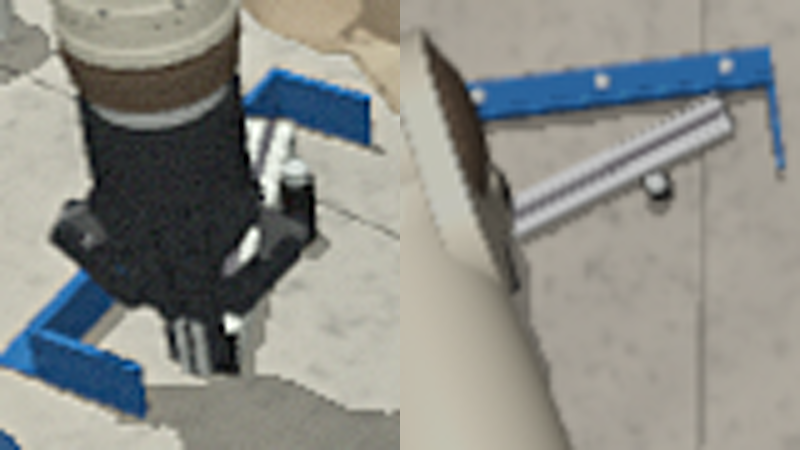

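The crops show the right end of the rail already behind the post (top crop: rail end at (728,115), post at (657,185), fence just beyond). The left end is still out, at about (515,225). Now I go round to the back face near the left end.

Scaled: 8 cm / 80 = 0.1, -4.9 cm / 80 = -0.0613, 1.4 rad / 4 = 0.35.

Request:
servo_tool(moves=[[-0.005,0.01,0,0],[-0.0063,0.0125,0.0375,0],[-0.0063,0.0125,0.075,0.025],[-0.0063,0.0125,0.1,0.05],[-0.01,0,0.1,0.08],[-0.015,-0.0125,0.1,0.11],[-0.02,-0.025,0.1,0.14],[-0.0288,-0.0375,0.1,0.17],[-0.0288,-0.05,0.1,0.2],[-0.0288,-0.0613,0.1,0.23],[-0.0288,-0.0613,0.1,0.26],[-0.0288,-0.0613,0.1,0.29],[-0.0288,-0.0613,0.1,0.32],[-0.0288,-0.0613,0.1,0.35],[-0.0288,-0.0613,0.1,0.35],[-0.0288,-0.0613,0.0625,0.35],[-0.0288,-0.0613,0.025,0.35],[-0.0288,-0.0613,0.0038,0.35],[-0.0288,-0.0613,0,0.35],[-0.0288,-0.0613,0,0.35]])

```text
time: 21.22
ee_pos: [0.5365, 0.1441, -0.0032]
tcp_rot: [-178.2, -0.1, -164.9]
wrist_force: [-0.5, 1.0, 0.9]
opening: 0.0003
grasp_force: 0.0
```

```bash
python3 -c "
from h import *
s=st('pics/s16.png')
o=get_obs();print(o['q'])"
```

```text
21.22 [ 0.5365  0.1441 -0.0032] [-1.782e+02 -1.000e-01 -1.649e+02] bay [-0.1049  0.0479] F [-0.5  1.   0.9] q6 1.0
n 127 size [ 25.7 108.4] R [0.614  0.0843] L [0.5649 0.1809] yaw_w 26.9 | bay R [-0.0344 -0.0201] L [-0.0726  0.0814] C [-0.0535  0.0306]
[ 16.00814941   7.18237541 -11.12551055  71.69251463  -1.77567111
   0.91912157]
```

Scaled: 6.4 cm / 80 = 0.08, 6 cm / 80 = 0.075, -0.11 rad / 4 = -0.0275.

Request:
servo_tool(moves=[[0.01,0.0019,0,0],[0.0188,0.0038,0,0],[0.025,0.005,0,0],[0.03,0.0063,0,0],[0.035,0.0069,0,-0.0025],[0.04,0.0081,0,-0.0075],[0.045,0.0094,0,-0.0125],[0.05,0.01,0,-0.0175],[0.055,0.0113,0,-0.0225],[0.06,0.0125,0,-0.0275],[0.065,0.0131,0,-0.03],[0.07,0.0144,0,-0.0325],[0.075,0.015,0,-0.035],[0.08,0.0163,0,-0.0375],[0.08,0.0163,0,-0.0375]])

```text
time: 22.52
ee_pos: [0.6022, 0.1571, -0.0023]
tcp_rot: [-178.2, 0.1, -173.5]
wrist_force: [0.5, 0.1, 0.9]
opening: 0.0001
grasp_force: 0.0
```

```bash
python3 -c "
from h import *
s=st('pics/s17.png')"
```

```text
22.52 [ 0.6022  0.1571 -0.0023] [-1.782e+02  1.000e-01 -1.735e+02] bay [-0.0381  0.0536] F [0.5 0.1 0.9] q6 9.0
n 148 size [40.5 96.9] R [0.6371 0.0188] L [0.602  0.1091] yaw_w 21.3 | bay R [-0.0186 -0.0877] L [-0.0436  0.0059] C [-0.0311 -0.0409]
```

Scaled: 0.5 cm / 80 = 0.0063, 0.45 cm / 80 = 0.0056.

Request:
servo_tool(moves=[[0.0019,0,0,0],[0.0038,0,0,0],[0.0056,0.0006,0,0],[0.0063,0.0006,0,0],[0.0063,0.0006,0,0]])

```text
time: 22.98
ee_pos: [0.6047, 0.1563, -0.0025]
tcp_rot: [-178.1, -0.2, -173.4]
wrist_force: [-9.2, -5.6, 4.6]
opening: 0.0003
grasp_force: 5.0
```

Scaled: -20 cm / 80 = -0.25, -17 cm / 80 = -0.2125.

Request:
servo_tool(moves=[[-0.0063,0,0,0],[-0.0313,-0.0038,0,0],[-0.0313,-0.0038,0.0375,0],[-0.0313,-0.0038,0.0875,0],[-0.0625,-0.025,0.1125,0],[-0.1125,-0.05,0.1125,0],[-0.1625,-0.075,0.1125,0],[-0.2125,-0.1,0.1125,0],[-0.25,-0.125,0.1125,0],[-0.25,-0.125,0.1125,0]])

```text
time: 23.82
ee_pos: [0.4017, 0.0555, 0.0879]
tcp_rot: [-178.2, -0.0, -173.4]
wrist_force: [0.6, -0.8, 0.2]
opening: 0.0001
grasp_force: 0.0
```

```bash
python3 -c "
from h import *
s=st('pics/s18.png')
t=np.ascontiguousarray(camera('top')[:,:,::-1]);cv2.imwrite('pics/t18.png',t)
# top: profile across the fence at rail heights, in bay coords
for nm,im in(('top',t),('side',s)):
  G=cv2.cvtColor(im,cv2.COLOR_BGR2GRAY)
  print(nm,'x=',np.arange(-44,14,4))
  for y in(-.10,-.09,-.08,-.06,-.03,0,.03,.06,.08,.09,.1,.108):
    xs=np.arange(-.044,.014,.004);P=tow(np.c_[xs,np.full(len(xs),y)])
    uv=proj(nm,np.c_[P,np.full(len(xs),.028)]).astype(np.float32)
    print(y,cv2.remap(G,uv[None,:,0],uv[None,:,1],cv2.INTER_LINEAR)[0])"
```

```text
23.82 [0.4017 0.0555 0.0879] [-178.2   -0.  -173.4] bay [-0.2486 -0.0254] F [ 0.6 -0.8  0.2] q6 3.0
n 362 size [ 33.1 177.9] R [0.6416 0.0114] L [0.6201 0.188 ] yaw_w 6.9 | bay R [-0.0149 -0.0955] L [-0.0169  0.0824] C [-0.0159 -0.0066]
top x= [-44 -40 -36 -32 -28 -24 -20 -16 -12  -8  -4   0   4   8  12]
-0.1 [160 157 155 153 149 147 148 149 138 116  97  66  86  90  89]
-0.09 [148 141 117 116 149 173 165  97 138 184 164  96  78  86 113]
-0.08 [156 137 104 117 156 186 168 115 144 193 171 100  66  83  89]
-0.06 [160 153 125 121 159 186 177 115 141 181 171  99  77  83  90]
-0.03 [162 149 122 118 140 175 177 126 138 179 173  98  80  80  90]
0 [162 156 125 110 126 178 176 129 133 175 158  87  82  79 138]
0.03 [166 157 121 107 144 188 173 130 134 175 154  90  88  81  89]
0.06 [162 155 120 114 151 189 170 122 128 179 174  95  87  82  90]
0.08 [165 164 149 128 135 162 156 112  97 121 132 100  93  91  90]
0.09 [168 168 169 169 169 169 168 163 133 110  71  58  82  80 145]
0.1 [169 169 169 170 169 169 167 150 117 111  77  65  86  89  90]
0.108 [169 169 168 169 168 168 169 158 119 115  88  72  9
[... 185 characters left out ...]
6 100 157 209 169  57  75 102]
-0.08 [190 177 148 129 158 216 238 162 113 198 229 175  55  83 109]
-0.06 [140 147 128 118 145 211 224 145 101 197 230 157  55  76 113]
-0.03 [124 139 152 127 149 221 229 165 110 201 232 168  71  87 111]
0 [131 140 142 118 140 200 238 183 115 187 227 202  68  87 111]
0.03 [133 136 141 109 144 217 231 163 106 181 235 172  55  92 122]
0.06 [130 140 155 131 136 195 232 183 109 184 231 151  63  96 116]
0.08 [134 136 143 119 139 212 235 190 114 194 227 193  56  94 134]
0.09 [133 137 142  96  25  19  15  13  23  26  41  57  64  97 120]
0.1 [139 106  30  23  21  24  22  23  40  50  52  53  65  99 133]
0.108 [142 113 118 113 110 102 111  76  58  55  50  55  64 101 118]
```

The profiles suggest the rail is flush. As a final numeric check, I'll compare the gap between groove and fence edge along its length.

```bash
python3 - <<'E'
from h import *
for nm in('top','side'):
  im=cv2.imread('pics/%s18.png'%nm[0]);G=cv2.cvtColor(im,cv2.COLOR_BGR2GRAY).astype(np.float32)
  hs=cv2.cvtColor(im,cv2.COLOR_BGR2HSV)[:,:,1].astype(np.float32)
  Y=np.arange(-.08,.076,.002);xs=np.arange(-.028,.012,.0005);gr=[];fe=[]
  for y in Y:
    uv=proj(nm,np.c_[tow(np.c_[xs,np.full(len(xs),y)]),np.full(len(xs),.028)]).astype(np.float32)
    g=cv2.remap(G,uv[None,:,0],uv[None,:,1],cv2.INTER_LINEAR)[0];h=cv2.remap(hs,uv[None,:,0],uv[None,:,1],cv2.INTER_LINEAR)[0]
    w=(xs>-.021)&(xs<-.006);d=np.clip(190-g[w],0,None);gr.append((xs[w]*d).sum()/d.sum())
    v=xs>-.010;fe.append(xs[v][np.argmax(h[v]>100)])
  a=np.polyfit(Y,gr,1);b=np.polyfit(Y,fe,1)
  print(nm,'groove',a,'fence',b,'gap R,L mm',[1e3*(np.polyval(b,y)-np.polyval(a,y)) for y in(-.09,.09)])
t0=cv2.imread('pics/top0.png');t1=cv2.imread('pics/t18.png');s0=cv2.imread('pics/side0.png');s1=cv2.imread('pics/s18.png')
for n,x,y in(('tin',232,320),('stopper',317,211),('cup',335,196),('dish',159,213)):
  print(n,np.abs(s0[y-12:y+12,x-12:x+12].astype(int)-s1[y-12:y+12,x-12:x+12]).mean().round(1))
E
```

```text
top groove [ 0.00592204 -0.01433871] fence [-0.00063544  0.00017117] gap R,L mm [np.float64(15.100056754358482), np.float64(13.919710611794407)]
side groove [ 0.00568023 -0.01232893] fence [0.00265557 0.00262335] gap R,L mm [np.float64(15.224500465856362), np.float64(14.680062188440978)]
tin 2.2
stopper 2.3
cup 1.7
dish 2.0
```

Both ends are within about 1 mm. I'll give one more gentle push nearer the middle to seat the right end fully.

Scaled: 17.4 cm / 80 = 0.2175, 15 cm / 80 = 0.1875.

Request:
servo_tool(moves=[[0.0375,0.0163,0,0],[0.075,0.0338,0,0],[0.1125,0.05,0,0],[0.15,0.0675,0,0],[0.1875,0.0838,0,0],[0.2175,0.1,0,0],[0.2175,0.1,0,0],[0.2175,0.1,-0.0375,0],[0.2175,0.1,-0.075,0],[0.2175,0.1,-0.1063,0],[0.2175,0.1,-0.1125,0],[0.2175,0.1,-0.1125,0]])

```text
time: 24.92
ee_pos: [0.5795, 0.1376, -0.0044]
tcp_rot: [-178.2, -0.2, -173.4]
wrist_force: [0.8, -0.1, 0.4]
opening: 0.0002
grasp_force: 0.0
```

Scaled: 3.4 cm / 80 = 0.0425, 3.2 cm / 80 = 0.04.

Request:
servo_tool(moves=[[0.0088,0.0013,0,0],[0.0175,0.0019,0,0],[0.025,0.0025,0,0],[0.03,0.0031,0,0],[0.0338,0.0038,0,0],[0.0375,0.0038,0,0],[0.04,0.0038,0,0],[0.0425,0.0038,0,0],[0.0425,0.0038,0,0]])

```text
time: 25.67
ee_pos: [0.6075, 0.1401, -0.0015]
tcp_rot: [-178.3, -0.8, -173.4]
wrist_force: [-41.0, -2.2, 26.9]
opening: -0.0002
grasp_force: 20.5
```

Firmly seated. Now I retract and check.

Scaled: -20 cm / 80 = -0.25, -17 cm / 80 = -0.2125.

Request:
servo_tool(moves=[[-0.0063,0,0,0],[-0.0313,0,0,0],[-0.0313,0,0.0375,0],[-0.0313,0,0.0875,0],[-0.0625,-0.025,0.1125,0],[-0.1125,-0.05,0.1125,0],[-0.1625,-0.075,0.1125,0],[-0.2125,-0.1,0.1125,0],[-0.25,-0.1,0.1125,0],[-0.25,-0.1,0.1125,0]])

```text
time: 26.5
ee_pos: [0.4094, 0.0593, 0.0885]
tcp_rot: [-178.2, -0.0, -173.5]
wrist_force: [1.9, 0.4, 0.8]
opening: -0.0001
grasp_force: 0.0
```

```bash
python3 - <<'E'
from h import *
s=st('pics/s19.png');t=np.ascontiguousarray(camera('top')[:,:,::-1])
for nm,im in(('top',t),('side',s)):
  G=cv2.cvtColor(im,cv2.COLOR_BGR2GRAY).astype(np.float32);hs=cv2.cvtColor(im,cv2.COLOR_BGR2HSV)[:,:,1].astype(np.float32)
  Y=np.arange(-.08,.076,.002);xs=np.arange(-.028,.012,.0005);gr=[];fe=[]
  for y in Y:
    uv=proj(nm,np.c_[tow(np.c_[xs,np.full(len(xs),y)]),np.full(len(xs),.028)]).astype(np.float32)
    g=cv2.remap(G,uv[None,:,0],uv[None,:,1],cv2.INTER_LINEAR)[0];h=cv2.remap(hs,uv[None,:,0],uv[None,:,1],cv2.INTER_LINEAR)[0]
    w=(xs>-.021)&(xs<-.006);d=np.clip(190-g[w],0,None);gr.append((xs[w]*d).sum()/d.sum());v=xs>-.010;fe.append(xs[v][np.argmax(h[v]>100)])
  a=np.polyfit(Y,gr,1);b=np.polyfit(Y,fe,1);print(nm,[1e3*(np.polyval(b,y)-np.polyval(a,y)) for y in(-.09,.09)])
E
```

```text
26.5 [0.4094 0.0593 0.0885] [-178.2   -0.  -173.5] bay [-0.2406 -0.0225] F [1.9 0.4 0.8] q6 3.0
n 354 size [ 30.4 176.1] R [0.6481 0.0131] L [0.6216 0.1873] yaw_w 8.7 | bay R [-0.0083 -0.0945] L [-0.0156  0.0815] C [-0.0119 -0.0065]
top [np.float64(14.655986182397596), np.float64(14.142123435317648)]
side [np.float64(14.820049456566563), np.float64(14.529487930241734)]
```

The gap is now even at both ends to within about 0.5 mm, so the rail is home. Handing in.

```bash
python3 -c "
from workcell import *
print(job_done())"
```

```text
the job is handed in; nothing more can be done
None
```

The rail is stowed along the back fence, parallel to about 0.5 mm by image measurement; its right end went in behind the post first, and it was handed in at 26.5 s, but at 7–8 s the fingertips came down on the rail's left end at about 27 N and dragged it about 5 cm before I corrected it.

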